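# Shut the drop front of the boat chest and hold its lid at 50 degrees

## Robot

A 6-joint arm with a two-finger parallel gripper is mounted at the origin on the work surface. World frame = base frame: x ahead of the robot, y to its left, z up, the work surface at z = 0. Lengths are in m, angles in rad, forces in N, time in s.
With the tool pointing down it reaches from about 0.3 to 0.875 m from the base axis. Payload 6.4 kg.
Tool frame: the origin (TCP) lies between the finger pads, 19 mm behind the fingertips; this is the grasp point; z points along the fingers, y is the line along which they close (so a half turn about z gives the same grasp; the last joint's range is limited). The gripper opens to 85 mm and grips with 20 to 120 N. Pads are 22 mm wide; open, the fingers measure 114 mm over their backs; the gripper's body (76 mm by 85 mm) begins 54 mm behind the grasp point. The pads swing forward as they close: fully open they stand 13 mm farther back than shut.
Start: joints at [-1.543, 0.181, 1.607, -0, 1.354, -0.206], TCP at [0.133, -0.559, 0.25] pointing down, gripper open.
Joint ranges: [-2.99, 2.99], [-0.89, 2.07], [0.3, 2.58], [-1.14, 4.28], [0, 2.63], [-3.12, 3.12]. Speed limits (rad/s): [2.57, 2.57, 3.01, 3.14, 3.14, 3.14].

## Interface

Orientations are given as a unit quaternion [w, x, y, z].
In Python, from bench import get_obs, camera, hand_in gives the robot as it stands.
- The arm moves only by the tool carry_out, never from a script. Its argument "plan" is a list that holds one entry, the list of rows, each a list of 7 numbers: the shift along the world's x, y, z in m, then the turn, a rotation vector about the world's x, y, z in rad, then the opening, from 0 (shut) to 1 (fully open). In form: [[[x, y, z, rx, ry, rz, hand], ...]]. A call has exactly 5 rows; each row is the pose to reach, as a shift and turn from the pose commanded when the call began; what a row does not reach only later rows make up. A row lasts 1/12 s, in which the tool goes at most 41.7 mm and 7.16 degrees, less where a joint would pass 70% of its speed; a pose out of reach is approached as far as the arm can. A call with a gripper value outside its range is refused whole. The fingers move at their own pace and stop on an object; the grip force is fixed at half the most. Time passes only in rows, so rows that repeat a pose let the fingers close, or fill a call up. It gives the time, the measured TCP pose, the force, the opening and the grip force at its end, in the units of the state.
- get_obs(): the state, without advancing time (a new reading comes with each control period).
- camera(name): name is "side" or "top"; returns a dict with "pixels" (384x512x3 uint8, red, green, blue), "z_map" (384x512 float32, m along the optical axis (not along the pixel's ray), 0 where there is no reading), "camera_matrix" (3x3 intrinsics, pixels), "cam_to_world" (4x4, takes a point from camera to world coordinates). Camera axes: x right, y up, looking along -z (the intrinsics and any distortion apply to the point x, -y, -z); pixel columns grow to the right and rows downward; lengths in m; the calibration is good to about 2 mm. A picture is of the moment at which its call begins.
- hand_in(): hands the job in; it is judged then, once.
The state is a dict: "time_s": time; "q": joint angles; "dq": joint speeds; "joint_efforts": joint torques, N m; "eef_pos": TCP position; "eef_rot": TCP orientation; "wrist_force": force on the tool from outside, world axes, zero at the start; "torque": the same for the moment, N m; "opening": opening from 0.0 (shut) to 1.0 (fully open); "grasp_force": force on a finger pad.
Only numpy, scipy, OpenCV 4.12 (cv2) and the standard library are available. Lean on these libraries where they do the work, as an engineer would, in place of code of your own. Each camera call takes 0.05 s, during which the arm holds its last target. There are 200 camera calls.

## Task

I am about to stow boat parts in the wooden chest from above: with the lid still down, push its hanging drop front up until it is fully closed, and leave it closed. Then lift the lid by the dark wooden tab at its front edge and hold it open at 50 degrees from closed (within 5 degrees), and finish like that, still holding the tab, because the lid falls shut by itself. Leave the other things on the bench where they are.

Things in the scene. Friction and masses are not known exactly. Their poses are not given: they have to be found in the camera images.
- chest: Wooden chest fixed to the bench, 180 mm deep (its x), 300 wide (its y), 140 high without the lid. Origin: centre of its underside; x points level from the drop front (robot's side) to the lid hinge, z up; turned by yaw only. The shut lid is a 12 mm board at 140 to 152 mm height, its front edge 2 mm behind the closed drop front's face.
- front (a joint): Drop front: wooden panel 272 mm wide, 118 high, 12 thick, hinged along its lower outer edge (point front_hinge). 0 = upright, closed, flush with the chest's front, against a stop; grows as its top swings out to the robot; 1.5 = nearly flat. Starts 0.45 to 0.9 rad open. Stiff hinge: it stays where it is left; 2 to 4 N at its top edge moves it.
- lid (a joint): Lid: 178 x 304 x 12 mm board, 0.3 to 0.5 kg, hinged along the top of the chest's back. 0 = closed, level; grows as its front edge rises, 0.873 rad = 50 degrees; swings to 1.8. Free hinge: it falls shut when let go. Lifting takes 2 to 3 N at the tab.
- tab_grip (a point): Grip point on the dark wooden tab in the middle of the lid's front edge. The tab sticks out 65 mm, is 24 wide (along the hinge), 14 thick, free from above, both sides and below. The point is mid-thickness, 38 mm out from the lid's edge, 216 mm from the hinge along the lid and 7 mm above the hinge plane. Pinched across its width, the tab can turn between the pads as the lid swings.
- lid_hinge (a point): Middle of the lid's hinge axis: 90 mm behind the chest's origin (+x of the chest), 140 mm up. The axis is the chest's y.
- front_hinge (a point): Middle of the drop front's hinge axis: 90 mm in front of the chest's origin (-x of the chest), 20 mm up. The axis is the chest's y.
- glue: Bystander: white glue bottle, 48 mm diameter, 150 tall, standing beside the chest's +y (left) side; origin at its foot.
- hull: Bystander: bare wooden toy-boat hull, about 140 x 50 x 40 mm, lying beside the chest's -y (right) side; origin under its middle.
- sanding_block: Bystander: cork block 70 x 110 x 30 mm lying in front of the chest, on the robot's side; origin under its middle.
- varnish: Bystander: steel can, 80 mm diameter, 100 tall, on the left; origin at its foot.
- mallet: Bystander: hammer lying on the left; origin under its middle.
- driver: Bystander: screwdriver lying on the right; origin under its middle.
- offcut: Bystander: wooden strip 160 x 45 x 18 mm lying on the right; origin under its middle.

How it is judged:
By the outcome, as a careful person would: the job done as asked, in the order asked, and still so for the second after the job is handed in, while the arm keeps its last pose, push and grip.
It also fails if it takes over 50 s, if anything falls off the work surface, if the arm or the gripper's body presses on something with over 40 N, if the wrist force passes 120 N, or if a joint passes its speed limit or range.

## Working session

There is one attempt and no reset: what is moved stays moved. The work goes in short steps, Python scripts to look and compute and a tool call to move; the robot and the scene stay as the last step left them, time stands still between calls to the robot, and variables do not carry over. Pictures are saved under pics/ and viewed, at most 10 in all, crops included, and the job is handed in when it is done.

Besides the shell and the picture viewer there is one more tool, called as name(argument=value, ...) on one line, values as JSON. carry_out: Moves the arm, as the interface text tells. Its arguments: {"type":"object","properties":{"plan":{"type":"array","items":{"type":"array","items":{"type":"array","items":{"type":"number"}}}}},"required":["plan"]}

```bash
ls; mkdir -p pics; cat > h.py <<'E'
import numpy as np, cv2
from bench import get_obs, camera, hand_in
def pts(c):
    z=c["z_map"]; K=c["camera_matrix"]; v,u=np.mgrid[:384,:512]
    p=np.stack([(u-K[0,2])/K[0,0]*z,-(v-K[1,2])/K[1,1]*z,-z],-1)
    T=c["cam_to_world"]; w=p@T[:3,:3].T+T[:3,3]; w[z==0]=np.nan
    return w
def save(c,n): cv2.imwrite(f"pics/{n}.png",c["pixels"][:,:,::-1])
E
python3 - <<'E'
from h import *
np.set_printoptions(precision=3,suppress=True)
a=[camera(n) for n in("side","top")]
im=np.hstack([x["pixels"] for x in a])
for n,c in zip(("s0","t0"),a):
    save(c,n); print(n,c["cam_to_world"],c["camera_matrix"]); np.savez(n,w=pts(c),p=c["pixels"])
print(get_obs())
E
```

```text
pics
s0 [[ 0.969  0.199 -0.146  0.265]
 [-0.247  0.739 -0.627 -1.103]
 [-0.017  0.644  0.765  1.466]
 [ 0.     0.     0.     1.   ]] [[469.01    0.    248.325]
 [  0.    469.01  198.636]
 [  0.      0.      1.   ]]
t0 [[ 0.029  0.993 -0.113  0.406]
 [-1.     0.03   0.003  0.009]
 [ 0.007  0.113  0.994  1.347]
 [ 0.     0.     0.     1.   ]] [[438.266   0.    255.626]
 [  0.    438.266 188.679]
 [  0.      0.      1.   ]]
{'time_s': 0.1, 'q': array([-1.543,  0.181,  1.608, -0.   ,  1.354, -0.206]), 'dq': array([-0.   , -0.   , -0.001,  0.   ,  0.001, -0.001]), 'joint_efforts': array([  0.   , -44.588, -35.224,  -0.   ,   0.004,   0.   ]), 'eef_pos': array([ 0.133, -0.559,  0.249]), 'eef_rot': array([-0.001,  0.993,  0.117,  0.   ]), 'wrist_force': array([ 0.244, -0.079, -0.475]), 'torque': array([ 0.027, -0.031,  0.032]), 'grasp_force': 0.0, 'opening': 0.9976024098283384}
```

View pics/s0.png

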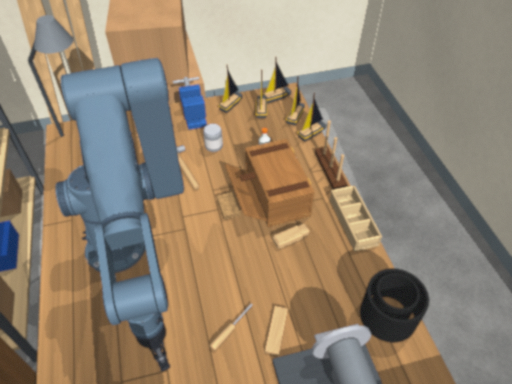

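View pics/t0.png

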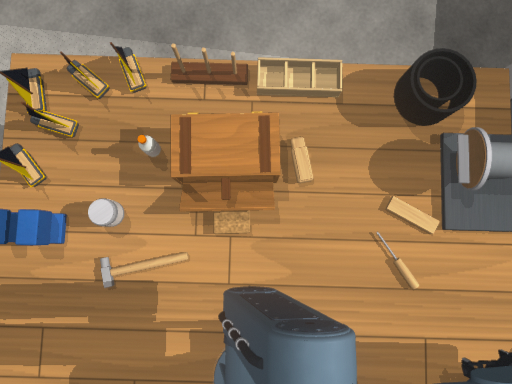

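The side view shows the chest at about (280,185), with its front facing left. In the top view the lid spans cols 171–280 and rows 113–178, and the tab is at (226,188). The open front covers rows 178–210, the cork block is at (232,223), the glue at (148,145) and the hull at (302,160).

```bash
python3 - <<'E'
from h import *
np.set_printoptions(precision=4,suppress=True)
d=np.load("t0.npz"); w=d["w"]; z=w[...,2]
m=np.zeros(z.shape,np.uint8); m[95:215,160:290]=1
lid=(m>0)&(abs(z-.152)<.008)
lid_=cv2.morphologyEx(lid.astype(np.uint8),cv2.MORPH_OPEN,np.ones((15,15)))>0
P=w[lid_]; r=cv2.minAreaRect((P[:,:2]*1000).astype(np.float32)); print("lid mm",r,cv2.boxPoints(r),np.median(P[:,2]))
for row in (182,186,190,194,198,202,206,210,213):
    print(row,[f"{w[row,c,0]:.3f},{w[row,c,1]:.3f},{z[row,c]:.3f}" for c in (190,226,255)])
# tab
for row in (182,186,190,194):
    s=w[row,212:242]; t=s[:,2]>.13; print("tab",row,s[t][:,:2].min(0) if t.any() else 0,s[t][:,:2].max(0) if t.any() else 0, np.median(s[t][:,2]) if t.any() else 0)
# cork
S=w[205:240,205:260].reshape(-1,3); k=abs(S[:,2]-.03)<.006
r=cv2.minAreaRect((S[k,:2]*1000).astype(np.float32)); print("cork",r)
E
```

```text
lid mm ((665.2197875976562, 86.83271026611328), (177.09596252441406, 286.6495666503906), 1.4403914213180542) [[573.097  227.8864]
 [580.3025 -58.6726]
 [757.3425 -54.221 ]
 [750.1371 232.338 ]] 0.15073801775599494
182 ['0.570,0.204,0.029', '0.558,0.087,0.152', '0.575,0.007,0.037']
186 ['0.556,0.201,0.044', '0.546,0.087,0.153', '0.562,0.007,0.046']
190 ['0.543,0.199,0.053', '0.536,0.086,0.152', '0.548,0.007,0.061']
194 ['0.530,0.198,0.061', '0.525,0.086,0.152', '0.535,0.006,0.072']
198 ['0.517,0.195,0.076', '0.513,0.085,0.153', '0.523,0.006,0.079']
202 ['0.505,0.193,0.086', '0.508,0.089,0.083', '0.510,0.006,0.089']
206 ['0.492,0.190,0.099', '0.495,0.088,0.102', '0.498,0.005,0.098']
210 ['0.481,0.190,0.097', '0.484,0.088,0.096', '0.493,0.005,-0.004']
213 ['0.478,0.204,-0.001', '0.480,0.092,0.027', '0.484,0.004,-0.000']
tab 182 [0.5569 0.0789] [0.5581 0.1006] 0.15180015085794407
tab 186 [0.5459 0.0784] [0.5472 0.1005] 0.1525662946573514
tab 190 [0.5352 0.0781] [0.5359 0.1001] 0.15221875632462933
tab 194 [0.524  0.0779] [0.5252 0.0996] 0.15195636373782984
cork ((454.328125, 75.2911376953125), (67.36970520019531, 109.50423431396484), 3.9143259525299072)
```

carry_out(plan=[[[0.016,0.028,0,0,0,-0.042,0],[0.032,0.056,0,0,0,-0.084,0],[0.048,0.084,0,0,0,-0.126,0],[0.064,0.112,0,0,0,-0.168,0],[0.08,0.14,0,0,0,-0.209,0]]])

```text
time_s: 0.52
eef_pos: [0.2136, -0.4177, 0.2494]
eef_rot: [-0.001, 1.0, 0.011, -0.0]
wrist_force: [-0.0, -0.2, -0.1]
opening: 0.297
grasp_force: 0.0
```

carry_out(plan=[[[0.015,0.028,0,0,0,0,0],[0.03,0.056,0,0,0,0,0],[0.045,0.084,0,0,0,0,0],[0.06,0.112,0,0,0,0,0],[0.075,0.14,0,0,0,0,0]]])

```text
time_s: 0.93
eef_pos: [0.2885, -0.2777, 0.2497]
eef_rot: [-0.0, 1.0, 0.012, -0.0]
wrist_force: [-0.2, -0.9, 0.7]
opening: 0.001
grasp_force: 0.0
```

carry_out(plan=[[[0.015,0.028,0,0,0,0,0],[0.03,0.056,0,0,0,0,0],[0.045,0.084,0,0,0,0,0],[0.06,0.112,0,0,0,0,0],[0.075,0.14,0,0,0,0,0]]])

```text
time_s: 1.35
eef_pos: [0.3635, -0.1378, 0.2499]
eef_rot: [0.0, 1.0, 0.012, 0.0]
wrist_force: [0.8, 0.0, -0.3]
opening: 0.001
grasp_force: 0.0
```

carry_out(plan=[[[0.015,0.028,0,0,0,0,0],[0.03,0.056,0,0,0,0,0],[0.045,0.084,0,0,0,0,0],[0.06,0.112,0,0,0,0,0],[0.075,0.134,0,0,0,0,0]]])

```text
time_s: 1.77
eef_pos: [0.4384, -0.0031, 0.2497]
eef_rot: [-0.0, 1.0, 0.013, -0.0]
wrist_force: [1.2, -1.3, 0.7]
opening: -0.002
grasp_force: 0.0
```

carry_out(plan=[[[0,-0.002,-0.035,0,0,0,0],[0,-0.004,-0.07,0,0,0,0],[0,-0.006,-0.105,0,0,0,0],[0,-0.006,-0.14,0,0,0,0],[0,-0.006,-0.16,0,0,0,0]]])

```text
time_s: 2.18
eef_pos: [0.4357, -0.0105, 0.0864]
eef_rot: [-0.001, 1.0, 0.013, -0.002]
wrist_force: [0.1, 0.0, 0.6]
opening: -0.003
grasp_force: 0.0
```

carry_out(plan=[[[0.01,0,0,0,0,0,0],[0.02,0,0.002,0,0,0,0],[0.03,0,0.005,0,0,0,0],[0.04,0,0.008,0,0,0,0],[0.05,0,0.012,0,0,0,0]]])

```text
time_s: 2.6
eef_pos: [0.485, -0.0111, 0.1026]
eef_rot: [-0.0, 1.0, 0.013, -0.006]
wrist_force: [-15.8, -0.4, 10.8]
opening: 0.002
grasp_force: 7.5
```

carry_out(plan=[[[0.005,0,0.008,0,0,0,0],[0.013,0,0.015,0,0,0,0],[0.021,0,0.02,0,0,0,0],[0.029,0,0.025,0,0,0,0],[0.037,0,0.029,0,0,0,0]]])

```text
time_s: 3.02
eef_pos: [0.5265, -0.0114, 0.132]
eef_rot: [0.0, 1.0, 0.012, 0.0]
wrist_force: [-2.3, -0.2, -0.8]
opening: 0.001
grasp_force: 1.0
```

```bash
python3 - <<'E'
from h import *
c=camera("top"); save(c,"t1"); s=camera("side"); save(s,"s1")
a=cv2.resize(c["pixels"][100:240,140:320],None,fx=3,fy=3); b=cv2.resize(s["pixels"][110:250,210:390],None,fx=3,fy=3)
cv2.imwrite("pics/c1.png",cv2.resize(np.vstack([a,b]),(386,600))[:,:,::-1])
w=pts(c)
for r in range(180,214,4): print(r,[f"{w[r,k,0]:.3f},{w[r,k,2]:.3f}" for k in (190,205,226)])
print(get_obs()["wrist_force"],get_obs()["eef_pos"])
E
```

```text
180 ['0.576,0.032', '0.577,0.035', '0.563,0.151']
184 ['0.557,0.084', '0.558,0.087', '0.552,0.153']
188 ['0.541,0.127', '0.542,0.131', '0.541,0.154']
192 ['0.529,0.129', '0.544,-0.001', '0.530,0.155']
196 ['nan,nan', '0.532,-0.008', '0.519,0.153']
200 ['0.518,-0.007', '0.519,-0.003', '0.477,0.513']
204 ['0.506,-0.003', '0.507,-0.001', '0.469,0.515']
208 ['0.493,-0.002', '0.495,-0.002', '0.462,0.518']
212 ['0.481,-0.002', '0.483,-0.007', '0.454,0.523']
[ 0.28796524 -0.10868803  0.1099566 ] [ 0.52763828 -0.01175998  0.13233894]
```

View pics/c1.png

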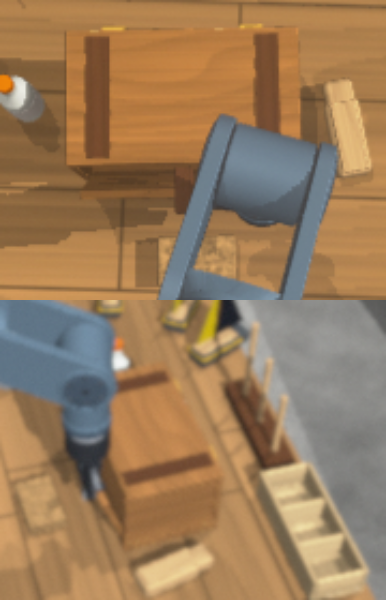

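The crop shows the front about 0.35 rad open: its top edge is just below the lid edge at crop (80–170,185). The fingers are pressing at its right end and nothing else has moved. I'll keep following the arc.

carry_out(plan=[[[0.006,0,0.003,0,0,0,0],[0.013,0,0.006,0,0,0,0],[0.019,0,0.008,0,0,0,0],[0.025,0,0.009,0,0,0,0],[0.031,0,0.01,0,0,0,0]]])

```text
time_s: 3.53
eef_pos: [0.5568, -0.0112, 0.141]
eef_rot: [-0.0, 1.0, 0.012, -0.0]
wrist_force: [-1.5, 0.8, -1.0]
opening: -0.002
grasp_force: 0.9
```

carry_out(plan=[[[0.002,0,0,0,0,0,0],[0.003,0,0,0,0,0,0],[0.004,0,0,0,0,0,0],[0.005,0,0,0,0,0,0],[0.006,0,0,0,0,0,0]]])

```text
time_s: 3.95
eef_pos: [0.5622, -0.0114, 0.1411]
eef_rot: [0.0, 1.0, 0.012, 0.0]
wrist_force: [-1.4, 0.7, 2.3]
opening: 0.001
grasp_force: 0.9
```

carry_out(plan=[[[0.001,0,0,0,0,0,0],[0.002,0,0,0,0,0,0],[0.003,0,0,0,0,0,0],[0.004,0,0,0,0,0,0],[0.005,0,0,0,0,0,0]]])

```text
time_s: 4.37
eef_pos: [0.567, -0.0113, 0.1409]
eef_rot: [-0.0, 1.0, 0.012, -0.0]
wrist_force: [-7.1, 1.0, 4.5]
opening: -0.002
grasp_force: 3.3
```

carry_out(plan=[[[0.001,0,0,0,0,0,0],[0.0015,0,0,0,0,0,0],[0.002,0,0,0,0,0,0],[0.0025,0,0,0,0,0,0],[0.003,0,0,0,0,0,0]]])

```text
time_s: 4.78
eef_pos: [0.5672, -0.0113, 0.1408]
eef_rot: [-0.0, 1.0, 0.013, -0.004]
wrist_force: [-18.0, 0.7, 11.7]
opening: -0.001
grasp_force: 8.7
```

carry_out(plan=[[[-0.01,0,0,0,0,0,0],[-0.03,0,0,0,0,0,0],[-0.06,0,0.01,0,0,0,0],[-0.1,0,0.03,0,0,0,0.5],[-0.14,0,0.06,0,0,0,1]]])

```text
time_s: 5.2
eef_pos: [0.4369, -0.0111, 0.1929]
eef_rot: [-0.0, 1.0, 0.012, -0.002]
wrist_force: [0.5, 0.2, 1.4]
opening: 0.276
grasp_force: 0.0
```

```bash
python3 - <<'E'
from h import *
c=camera("top"); save(c,"t2"); s=camera("side")
a=cv2.resize(c["pixels"][100:240,140:320],None,fx=3,fy=3); b=cv2.resize(s["pixels"][110:250,210:390],None,fx=3,fy=3)
cv2.imwrite("pics/c2.png",cv2.resize(np.vstack([a,b]),(386,600))[:,:,::-1])
w=pts(c)
for r in range(174,196,2): print(r,[f"{w[r,k,0]:.3f},{w[r,k,2]:.3f}" for k in (185,195,205,215)])
ws=pts(s).reshape(-1,3); 
for y in (-.03,-.01,.02,.05,.13,.2):
    k=(abs(ws[:,1]-y)<.008)&(ws[:,0]>.5)&(ws[:,0]<.6)&(ws[:,2]>.1)&(ws[:,2]<.14); print(y,k.sum(),ws[k][:,0].min() if k.any() else 0)
print(get_obs()["eef_pos"])
E
```

```text
174 ['0.576,0.153', '0.578,0.149', '0.578,0.150', '0.580,0.147']
176 ['0.571,0.150', '0.572,0.153', '0.573,0.151', '0.574,0.151']
178 ['0.568,0.134', '0.569,0.129', '0.571,0.122', '0.572,0.120']
180 ['0.568,0.089', '0.568,0.094', '0.569,0.097', '0.570,0.089']
182 ['0.567,0.048', '0.567,0.057', '0.569,0.046', '0.571,0.043']
184 ['0.567,0.002', '0.566,0.019', '0.569,-0.005', '0.569,0.005']
186 ['0.561,-0.000', '0.562,-0.004', '0.563,-0.003', '0.564,-0.005']
188 ['0.555,-0.005', '0.556,-0.003', '0.556,-0.000', '0.557,0.003']
190 ['0.549,-0.002', '0.549,-0.000', '0.550,-0.000', '0.551,-0.003']
192 ['0.542,0.003', '0.543,0.001', '0.544,-0.003', '0.545,0.000']
194 ['nan,nan', '0.536,0.004', '0.538,-0.001', '0.538,0.004']
-0.03 11 0.5788680749153645
-0.01 11 0.5765460900908753
0.02 12 0.576311520866799
0.05 10 0.5736501234524707
0.13 5 0.5706151736772642
0.2 7 0.5678817167775185
[ 0.43850215 -0.01155172  0.19835744]
```

View pics/c2.png

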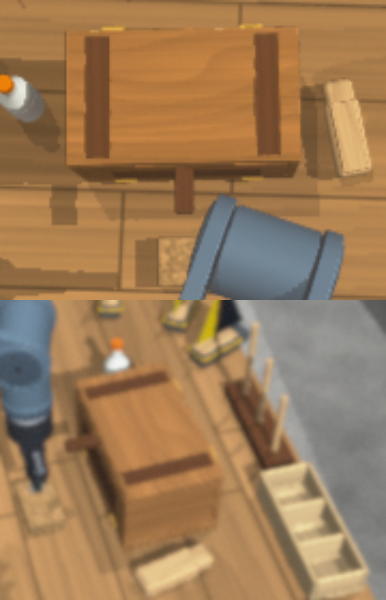

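The front is upright: its face stays at x ≈ 0.567–0.571 over its full height, flush with the lid edge. The lid is still down, with the tab at crop (183,190). Next I tilt the tool 45° and go to a pre-grasp pose in front of and above the tab.

carry_out(plan=[[[0,0,0.02,0,-0.11,0,1],[0,0.025,0.02,0,-0.22,0,1],[0,0.05,0.02,0,-0.33,0,1],[0.01,0.075,0.02,0,-0.44,0,1],[0.02,0.1,0.02,0,-0.55,0,1]]])

```text
time_s: 5.72
eef_pos: [0.4605, 0.0892, 0.2156]
eef_rot: [0.003, 0.961, 0.011, 0.276]
wrist_force: [1.2, -0.1, 0.0]
opening: 1.0
grasp_force: 0.0
```

carry_out(plan=[[[0.005,0,-0.005,0,-0.09,0,1],[0.01,0,-0.01,0,-0.18,0,1],[0.02,0,-0.015,0,-0.235,0,1],[0.02,0,-0.015,0,-0.235,0,1],[0.02,0,-0.015,0,-0.235,0,1]]])

```text
time_s: 6.13
eef_pos: [0.4792, 0.0887, 0.1986]
eef_rot: [0.005, 0.924, 0.011, 0.381]
wrist_force: [1.0, 0.3, 0.7]
opening: 1.001
grasp_force: 0.0
```

```bash
python3 - <<'E'
from h import *
from scipy.spatial.transform import Rotation as R
np.set_printoptions(precision=4,suppress=True)
o=get_obs(); q=o["eef_rot"]; print(o["eef_pos"],R.from_quat([*q[1:],q[0]]).as_matrix(),o["q"],o["opening"])
d=np.load("t0.npz")["w"]
s=[]
for r in range(182,200):
    t=d[r,212:242]; t=t[abs(t[:,2]-.152)<.006]; s.append([t[:,0].mean(),t[:,1].mean(),np.ptp(t[:,1]),len(t)])
s=np.array(s); print(s[::4],np.polyfit(s[:,0],s[:,1],1))
E
```

```text
[0.4792 0.0887 0.1986] [[ 0.7092  0.0174  0.7048]
 [ 0.0243 -0.9997  0.0002]
 [ 0.7046  0.017  -0.7094]] [-0.1114 -0.3859  2.4233  0.2418  0.3342  1.2384] 1.0006637902501345
[[0.5576 0.0898 0.0217 9.    ]
 [0.5465 0.089  0.0221 8.    ]
 [0.5355 0.089  0.022  9.    ]
 [0.5245 0.0886 0.0218 9.    ]
 [0.5136 0.0869 0.0194 8.    ]] [0.0512 0.0614]
```

carry_out(plan=[[[0.015,0,-0.013,0,0,0,1],[0.03,0,-0.026,0,0,0.01,1],[0.043,0,-0.039,0,0,0.02,1],[0.053,0,-0.048,0,0,0.02,1],[0.058,0,-0.0515,0,0,0.02,1]]])

```text
time_s: 6.55
eef_pos: [0.5394, 0.0883, 0.1476]
eef_rot: [0.0, 0.924, 0.02, 0.382]
wrist_force: [-0.5, 0.6, -0.7]
opening: 1.003
grasp_force: 0.0
```

carry_out(plan=[[[0,0,0,0,0,0,0.6],[0,0,0,0,0,0,0.4],[0,0,0,0,0,0,0.2],[0,0,0,0,0,0,0.1],[0,0,0,0,0,0,0.1]]])

```text
time_s: 6.97
eef_pos: [0.5376, 0.0884, 0.1487]
eef_rot: [0.001, 0.923, 0.021, 0.383]
wrist_force: [-15.0, -29.4, 8.9]
opening: 0.297
grasp_force: 16.6
```

carry_out(plan=[[[0,0,0,0,0,0,0],[0,0,0,0,0,0,0],[0,0,0,0,0,0,0],[0,0,0,0,0,0,0],[0,0,0,0,0,0,0]]])

```text
time_s: 7.38
eef_pos: [0.5375, 0.0873, 0.1489]
eef_rot: [0.002, 0.923, 0.02, 0.384]
wrist_force: [-13.0, -11.6, 10.2]
opening: 0.27
grasp_force: 57.7
```

Gripped: an opening of 0.27 is 23 mm, which matches the 24 mm tab. Now lifting along the hinge arc.

carry_out(plan=[[[0,-0.001,0.0095,0,0,0,0],[0.001,-0.001,0.019,0,0,0,0],[0.003,-0.001,0.028,0,0,0,0],[0.0045,-0.001,0.0375,0,0,0,0],[0.0065,-0.001,0.0465,0,0,0,0]]])

```text
time_s: 7.8
eef_pos: [0.5438, 0.0874, 0.1948]
eef_rot: [0.001, 0.924, 0.021, 0.382]
wrist_force: [12.6, 1.0, -8.0]
opening: 0.269
grasp_force: 65.4
```

carry_out(plan=[[[0.0025,0,0.009,0,0,0,0],[0.0055,0,0.018,0,0,0,0],[0.009,0.0005,0.027,0,0,0,0],[0.0125,0.0005,0.0355,0,0,0,0],[0.0165,0.001,0.044,0,0,0,0]]])

```text
time_s: 8.22
eef_pos: [0.5594, 0.0883, 0.2374]
eef_rot: [0.001, 0.924, 0.021, 0.381]
wrist_force: [8.0, -5.6, -8.1]
opening: 0.269
grasp_force: 68.2
```

Forces are small and the lid is following, so I continue.

carry_out(plan=[[[0.0045,0,0.0085,0,0,0,0],[0.009,0.0005,0.0165,0,0,0,0],[0.0145,0.0005,0.0245,0,0,0,0],[0.02,0.001,0.032,0,0,0,0],[0.0255,0.001,0.0395,0,0,0,0]]])

```text
time_s: 8.63
eef_pos: [0.5843, 0.0894, 0.2759]
eef_rot: [0.001, 0.925, 0.021, 0.38]
wrist_force: [6.1, -1.2, -8.9]
opening: 0.269
grasp_force: 69.9
```

carry_out(plan=[[[0.006,0,0.007,0,0,0,0],[0.0125,0,0.014,0,0,0,0],[0.0195,0.0005,0.0205,0,0,0,0],[0.0265,0.001,0.027,0,0,0,0],[0.0335,0.001,0.033,0,0,0,0]]])

```text
time_s: 9.05
eef_pos: [0.6197, 0.0911, 0.3107]
eef_rot: [0.001, 0.924, 0.021, 0.382]
wrist_force: [-1.6, 1.2, -6.3]
opening: 0.27
grasp_force: 71.8
```

carry_out(plan=[[[0,0,0,0,0,0,0],[0,0,0,0,0,0,0],[0,0,0,0,0,0,0],[0,0,0,0,0,0,0],[0,0,0,0,0,0,0]]])

```text
time_s: 9.47
eef_pos: [0.6193, 0.091, 0.3104]
eef_rot: [0.001, 0.924, 0.021, 0.382]
wrist_force: [4.1, 3.3, -8.3]
opening: 0.27
grasp_force: 71.5
```

```bash
python3 - <<'E'
from h import *
c=camera("top"); s=camera("side")
a=cv2.resize(c["pixels"][70:240,60:340],None,fx=2,fy=2); b=cv2.resize(s["pixels"][80:250,160:440],None,fx=2,fy=2)
cv2.imwrite("pics/c3.png",cv2.resize(np.vstack([a,b]),(494,600))[:,:,::-1])
for n,x in (("top",c),("side",s)):
    w=pts(x).reshape(-1,3); k=(w[:,0]>.6)&(w[:,0]<.79)&(w[:,1]>-.03)&(w[:,1]<.2)&(w[:,2]>.17)&(w[:,2]<.3)
    P=w[k]
    # plane fit RANSAC-free: iterate on residuals
    m=abs(P[:,2]-(.15-(P[:,0]-.755)*1.19))<.03
    for _ in range(5):
        A=np.c_[P[m][:,:2],np.ones(m.sum())]; f=np.linalg.lstsq(A,P[m][:,2],rcond=None)[0]
        m=abs(np.c_[P[:,:2],np.ones(len(P))]@f-P[:,2])<.01
    print(n,m.sum(),f,np.degrees(np.arctan(np.hypot(f[0],f[1]))))
    k=(w[:,0]>.54)&(w[:,0]<.6)&(w[:,2]>.03)&(w[:,2]<.14)&(w[:,1]>-.04)&(w[:,1]<.22); print("front",n,k.sum(),np.polyfit(w[k][:,2],w[k][:,0]+.04*w[k][:,1],1))
o=get_obs();print(o["eef_pos"],o["wrist_force"],o["grasp_force"],o["opening"],np.degrees(np.arctan2(o["eef_pos"][2]-.14,.7535-o["eef_pos"][0]))-np.degrees(np.arctan(7/216)))
E
```

```text
top 2532 [-1.08603048 -0.05878853  0.98208953] 47.40337669528954
front top 491 [0.07491088 0.57139228]
side 732 [-1.08158001 -0.05641295  0.98151251] 47.28314562048971
front side 463 [0.05731253 0.57310026]
[0.61922167 0.09100643 0.31037944] [ 4.54291467  3.95578616 -8.17446484] 71.4003574848175 0.2661303556477837 49.9017220847274
```

View pics/c3.png

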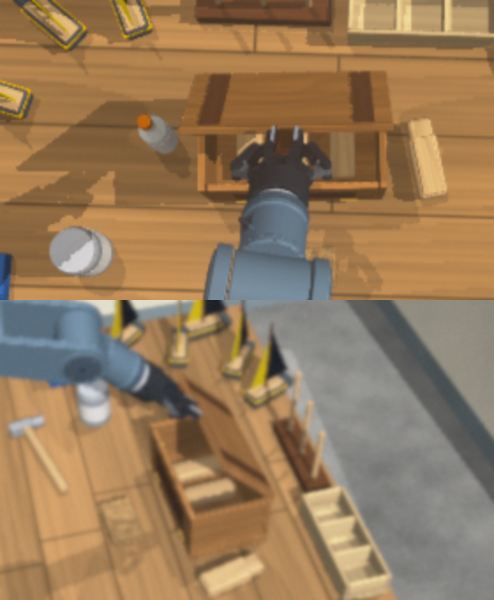

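The lid is open and held by the tab, the front is flush and the bystanders are undisturbed. The image plane fit gives 47.3° and the hinge geometry 49.9°. I'll add about 1.5° to centre between them.

carry_out(plan=[[[0.001,0,0.001,0,0,0,0],[0.003,0,0.0025,0,0,0,0],[0.0045,0,0.0035,0,0,0,0],[0.0045,0,0.0035,0,0,0,0],[0.0045,0,0.0035,0,0,0,0]]])

```text
time_s: 9.98
eef_pos: [0.6234, 0.0912, 0.3137]
eef_rot: [0.001, 0.924, 0.021, 0.382]
wrist_force: [0.7, 5.2, -5.9]
opening: 0.27
grasp_force: 71.6
```

```bash
python3 - <<'E'
from h import *
c=camera("top"); w=pts(c).reshape(-1,3)
k=(w[:,0]>.6)&(w[:,0]<.79)&(w[:,1]>-.03)&(w[:,1]<.2)&(w[:,2]>.17)&(w[:,2]<.3); P=w[k]
m=abs(P[:,2]-(.15-(P[:,0]-.755)*1.19))<.03
for _ in range(5):
    f=np.linalg.lstsq(np.c_[P[m][:,:2],np.ones(m.sum())],P[m][:,2],rcond=None)[0]
    m=abs(np.c_[P[:,:2],np.ones(len(P))]@f-P[:,2])<.01
print(np.degrees(np.arctan(np.hypot(f[0],f[1]))))
o=get_obs();print(o["eef_pos"],o["wrist_force"],o["grasp_force"])
print(hand_in())
E
```

```text
48.76300324405627
[0.62341173 0.09118854 0.31365682] [ 0.23855519  5.50708631 -6.2357491 ] 71.64462089538574
the job is handed in; nothing more can be done
None
```

The job is handed in: the drop front is pushed fully closed, and the lid is held by its tab at about 49–51° (48.8° by camera, about 51° by hinge geometry); in the pictures the other things on the bench had not moved.

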